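# Flip a soft jaw over the edge of a setup plate

### The job

The loose aluminium vise jaw lies with its blue marked-out face down on the bench in front of the low green setup plate. Only by pushing with the fingertips, never picking it up, push it against the plate's front edge until it tips up on end there and flips over onto the plate, blue face up; then push it back until it sits square against the plate's fence and leave it there. Leave the block, the jar and the tool holder where they stand.

Things in the scene. Friction and masses are not known exactly. Their poses are not given: they have to be found in the camera images.
- riser: Low setup plate fixed to the bench, green sides, dark steel top: 130 mm along its x, 180 mm along its y, top 15 mm above the bench. Origin at the centre of its underside, z up. Its x is the push direction: the upright front edge (wall to tip against, 15 mm high) is at x = -65 mm. Along the back a green fence, 14 mm higher than the top, 15 mm thick, its front face at x = +50 mm.
- jaw: Loose aluminium jaw, flat plate, 76 mm along its x, 90 mm along y, 14 mm thick, 0.24 kg. Origin at its very centre. At the start z is up, x points roughly to the setup plate, 20 to 50 mm short of it. Underside (-z) dyed blue, with a step 9 mm high cut away along the edge at x = -38 to -30 mm, leaving a lip 9 to 14 mm above the bench to push on. Turned over, z points down and the lip is at the fence.
- jaw_lip (a point): Centre of the end of the jaw that has the stepped lip (x = -38 mm of the jaw, half-way through the thickness); axes as the jaw's. At the start it is the end away from the setup plate, at the end of the job the end at the fence.
- jaw_heel (a point): Centre of the plain end of the jaw (x = +38 mm of the jaw, half-way through the thickness); axes as the jaw's. At the start it is the end facing the setup plate's front edge.
- block: Loose steel setup block with drilled holes, 50 x 75 x 25 mm high, standing to one side of the setup plate; origin at the centre of its underside. Not to be disturbed.
- dye: Loose amber jar with black cap, 42 mm across and 75 mm high, standing behind the setup plate's fence; origin at the centre of its underside. Not to be disturbed.
- holder: Loose dark steel tool holder standing upright, 48 mm across and 85 mm high, to the other side of the setup plate; origin at the centre of its underside. Not to be disturbed.
There are look-alikes about, which are no part of the job. Of the things that look like the riser, the largest one is meant. Of the things like the jaw, leave any that is orange; of the rest the larger one is meant.

How it is judged (in metres and radians):
On the way, in this order (a step that is already met when the one before it is completed fails the run):
1. the jaw is tipped up steeply (more than 50 degrees), its plain end down at the setup plate's front edge (angle between jaw's own z axis and vertical above 0.87 rad and height (world z) of jaw_heel below 0.03 m and x of jaw_heel in the frame of riser between -0.1 and -0.05 m), for 0.1 s.
2. the jaw lies turned over on the setup plate, blue face up (angle between jaw's own z axis and vertical above 2.97 rad and height (world z) of jaw between 0.016 and 0.027 m), for 0.2 s.
At the end, for the whole second after the job is handed in: The jaw lies at rest, flat and blue face up on the setup plate, its lip end within 6 mm of the fence and square to it within 0.1 rad, its whole width on the plate (angle between jaw's own z axis and vertical above 3 rad and height (world z) of jaw between 0.016 and 0.027 m and x of jaw_lip in the frame of riser above 0.044 m and angle between the x axis of jaw and the x axis of riser, either way round below 0.1 rad and y of jaw in the frame of riser between -0.045 and 0.045 m and linear speed of jaw below 0.01 m/s); the robot touches nothing.
It fails at once if the jaw is lifted off: both its ends are more than 40 mm above the bench (height (world z) of each of jaw_lip, jaw_heel above 0.04 m).
It fails at once if the drilled steel setup block is moved by more than 15 mm or tipped (distance of block from where it was at the start of the episode above 0.015 m or angle between block's own z axis and vertical above 0.3 rad).
It fails at once if the jar is moved by more than 15 mm or tipped (distance of dye from where it was at the start of the episode above 0.015 m or angle between dye's own z axis and vertical above 0.3 rad).
It fails at once if the tool holder is moved by more than 15 mm or tipped (distance of holder from where it was at the start of the episode above 0.015 m or angle between holder's own z axis and vertical above 0.3 rad).
It also fails if it takes over 72 s, if anything falls off the work surface, if the arm or the gripper's body presses on something with over 40 N, if the wrist force passes 120 N, or if a joint passes its speed limit or range.

### The arm

A 6-joint arm with a two-finger parallel gripper is mounted at the origin on the work surface. World frame = base frame: x ahead of the robot, y to its left, z up, the work surface at z = 0. Lengths are in m, angles in degrees, forces in N, time in s.
With the tool pointing down it reaches from about 0.35 to 0.875 m from the base axis. Payload 4.2 kg.
Tool frame: the origin (TCP) lies between the finger pads; the fingertips stand 17 mm ahead of it and the grasp point (between the pads) lies 2 mm behind it; z points along the fingers, y is the direction in which the jaws open and shut (so a half turn about z gives the same grasp; the last joint's range is limited). The gripper opens to 87 mm and grips with 3 to 60 N. Pads are 19 mm wide; open, the fingers measure 117 mm over their backs; the gripper's body (75 mm by 190 mm) begins 51 mm behind the grasp point.
Start: joints at [14.817, 22.042, 0.453, 0, -68.411, -14.817], TCP at [0.625, 0, 0.24] pointing down, gripper open.
Joint ranges: [-179.83, 179.83], [-69.29, 118.12], [-61.27, 80.66], [-181.25, 117.63], [-171.15, -9.14], [-177.46, 177.46]. Speed limits (degrees/s): [159.86, 159.86, 180, 180, 180, 180].

### API

Orientations are given as a 3x3 rotation matrix whose columns are the frame's x, y, z axes.
In Python, from station import r gives the robot as it stands.
- The arm moves only by the shell command python3 -m creep 'ROWS'. ROWS is JSON, a list of rows, each a list of 7 numbers: the opening, from 0 (shut) to 1 (fully open), then the shift along the tool's x, y, z scaled (see below), then the turn, a rotation vector about the tool's x, y, z scaled (see below). A call has 1 to 5 rows; each row is the pose to reach, as a shift and turn from the pose measured when the call began, along the tool's axes at that moment, turning the shorter way round; what a row does not reach only later rows make up. The controller multiplies each number of a shift by 300 mm and each number of a turn by 180 degrees. A row lasts 1/12 s, in which the tool goes at most 41.7 mm and 7.16 degrees, less where a joint would pass 70% of its speed; a pose out of reach is approached as far as the arm can. A call with a number of a shift or a turn outside -1 to 1 is refused whole. A call with a gripper value outside its range is refused whole. The fingers move at their own pace and stop on an object; the grip force is fixed at half the most. Time passes only in rows, so rows that repeat a pose let the fingers close. It gives the time, the measured TCP pose, the force and the opening at its end, in the units of the state.
- r.sense(): the state, without advancing time (a new reading comes with each control period).
- r.capture(name): name is "scene" or "side" or "wrist"; returns the picture (400x640x3 uint8, blue, green, red); there is no depth.
- r.camera_model(name): a dict with "mtx" (3x3 intrinsics, pixels), "dist" ([k1, k2, p1, p2, k3] as OpenCV has them; the pictures are not rectified), "R" (3x3) and "t" (3): a world point X has camera coordinates R X + t; the wrist camera has in their place "mount" (4x4, takes a point from camera to tool coordinates, whose origin is the TCP and whose axes are the flange's). Camera axes: x right, y down, z forward; pixel columns grow to the right and rows downward; lengths in m; the calibration is good to about 2 mm. A picture is of the moment at which its call begins: read the wrist's pose just before it. camera_model takes no time and is no camera call.
- r.finish_job(): hands the job in, once; it reports no verdict.
Trained networks look in the newest picture that a camera, given by its name, has taken for a name from the list of things; names that differ only in an ending like _2 or _b are one class to them, and where a whole thing is asked for, a point or a joint stands for the part that bears it (a point fixed in the world has none). Each returns a list of dicts, best first, with "score" (0 to 1); they miss things now and then, are a little off and sometimes report something else, mostly with a low value. They report only what shows in the picture. A call takes as long as a camera call. They do not tell look-alikes from the thing itself.
- r.recognise(camera, target): "rect" ([left, top, right, bottom] as shares, 0 to 1, of the picture: columns of its width, rows of its height, round what is visible of it).
- r.outline_of(camera, target): "pixels" (400x640 bool, what is visible of it) and "rect" ([left, top, right, bottom] as shares, 0 to 1, of the picture: columns of its width, rows of its height, round what is visible of it).
The state is a dict: "time_s": time; "joints": joint angles; "joint_velocities": joint speeds; "effort": joint torques, N m; "tcp_pos": TCP position; "ee_rot": TCP orientation; "wrist_force": force on the tool from outside, world axes, zero at the start; "moment": the same for the moment, N m; "gripper_width": opening from 0.0 (shut) to 1.0 (fully open).
Only numpy, scipy, OpenCV 4.12 (cv2) and the standard library are available. Lean on these libraries where they do the work, as an engineer would, in place of code of your own. Each camera call takes 0.05 s, during which the arm holds its last target.

## Working session

There is one attempt and no reset: what is moved stays moved. The work goes in short steps, Python scripts to look and compute and a shell command to move; the robot and the scene stay as the last step left them, time stands still between calls to the robot, and variables do not carry over. Pictures are saved under pics/ and viewed, and the job is handed in when it is done.

```bash
ls; mkdir -p pics
python3 - <<'E'
from station import r
import cv2
s=r.sense();print(s['time_s'],s['tcp_pos'],s['ee_rot'],s['wrist_force'],s['gripper_width'])
for n in("scene","side","wrist"):
    cv2.imwrite(f"pics/{n}0.png",r.capture(n)); print(n,r.camera_model(n))
print(r.sense()['time_s'])
E
```

```text
pics
0.0 [6.24430732e-01 2.52065809e-05 2.38441482e-01] [[-1.74907868e-04 -9.99997523e-01 -2.21904633e-03]
 [-9.99999981e-01  1.75092665e-04 -8.30837000e-05]
 [ 8.34720329e-05  2.21903175e-03 -9.99997534e-01]] [ 0.77849558 -0.81138405 -0.18388686] 0.9993648081571768
scene {'mtx': array([[365.52483113,   0.        , 323.08299073],
       [  0.        , 365.52483113, 200.20726897],
       [  0.        ,   0.        ,   1.        ]]), 'dist': array([-0.03977606,  0.        ,  0.        ,  0.        ,  0.        ]), 'R': array([[ 0.03048984,  0.9995286 ,  0.00359687],
       [ 0.86319644, -0.02451648, -0.50427259],
       [-0.50394669,  0.01848   , -0.86353704]]), 't': array([ 0.02348086, -0.46928364,  1.06169388])}
side {'mtx': array([[517.06812832,   0.        , 320.99785702],
       [  0.        , 517.06812832, 197.61498531],
       [  0.        ,   0.        ,   1.        ]]), 'dist': array([-0.13945044,  0.        ,  0.        ,  0.        ,  0.        ]), 'R': array([[ 0.999224  , -0.03737119,  0.01244154],
       [-0.02010977, -0.75564392, -0.65467386],
       [ 0.03386731,  0.65391563, -0.75580907]]), 't': array([-5.86232000e-01, -3.47544911e-04,  1.27002354e+00])}
wrist {'mtx': array([[312.03337329,   0.        , 323.09613422],
       [  0.        , 312.03337329, 202.16030917],
       [  0.        ,   0.        ,   1.        ]]), 'dist': array([0.01972013, 0.        , 0.        , 0.        , 0.        ]), 'mount': array([[ 8.20738874e-04, -9.56487292e-01, -2.91772834e-01,
         8.08856520e-02],
       [ 9.99999391e-01,  1.00042560e-03, -4.66650711e-04,
         5.97660490e-04],
       [ 7.38242488e-04, -2.91772273e-01,  9.56487530e-01,
        -1.44565027e-01],
       [ 0.00000000e+00,  0.00000000e+00,  0.00000000e+00,
         1.00000000e+00]])}
0.15
```

View pics/scene0.png

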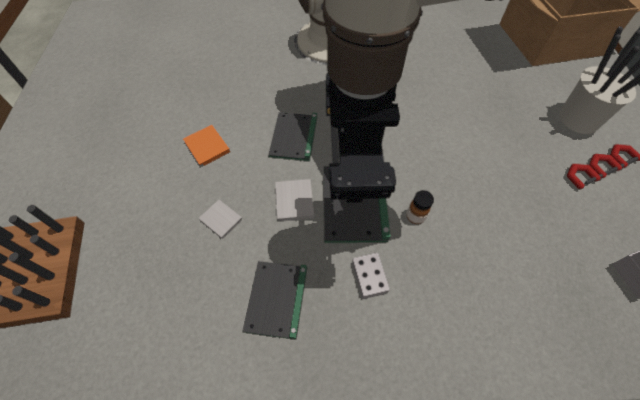

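View pics/side0.png

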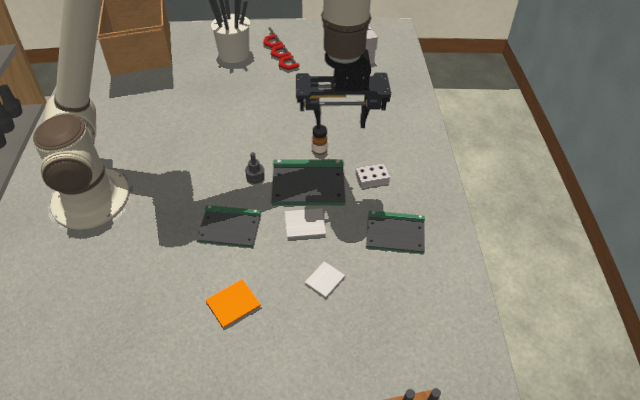

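View pics/wrist0.png

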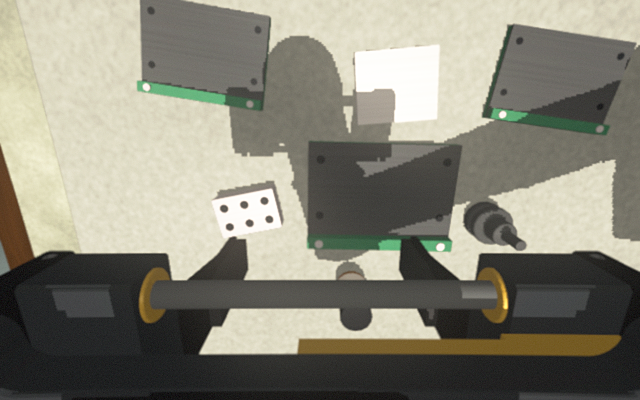

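```bash
cat > h.py <<'E'
import numpy as np, cv2
from station import r
def cam(n,s=None):
    m=r.camera_model(n)
    if 'mount' in m:
        s=s or r.sense(); T=np.eye(4);T[:3,:3]=s['ee_rot'];T[:3,3]=s['tcp_pos']
        W=np.linalg.inv(T@m['mount']);R,t=W[:3,:3],W[:3,3]
    else: R,t=np.array(m['R']),np.array(m['t'])
    return m['mtx'],m['dist'],R,t
def proj(c,P):
    K,d,R,t=c
    return cv2.projectPoints(np.asarray(P,float).reshape(-1,1,3),cv2.Rodrigues(R)[0],t,K,d)[0].reshape(-1,2)
def back(c,px,z):
    K,d,R,t=c
    u=cv2.undistortPoints(np.asarray(px,float).reshape(-1,1,2),K,d).reshape(-1,2)
    dirs=np.c_[u,np.ones(len(u))]@R; o=-R.T@t
    return o+dirs*((z-o[2])/dirs[:,2])[:,None]
E
python3 - <<'E'
from h import *
for n in("wrist","side","scene"):
    s=r.sense();im=r.capture(n);c=cam(n,s)
    for t,z in(("riser",.015),("jaw",.014),("block",.025),("dye",0),("holder",0)):
        for o in r.outline_of(n,t)[:4]:
            if o['score']<.3: continue
            cs,_=cv2.findContours(o['pixels'].astype(np.uint8),cv2.RETR_EXTERNAL,cv2.CHAIN_APPROX_NONE)
            k=max(cs,key=cv2.contourArea)
            p=back(c,k.reshape(-1,2),z)[:,:2]
            (cx,cy),(w,h),a=cv2.minAreaRect((p*1000).astype(np.float32))
            print(n,t,round(o['score'],2),k.reshape(-1,2).mean(0).round(),'rect mm',round(cx),round(cy),round(w),round(h),round(a,1))
E
python3 - <<'E'
import cv2
a=cv2.imread('pics/wrist0.png');cv2.imwrite('pics/wc.png',cv2.resize(a[30:280,190:530],None,fx=2.3,fy=2.3,interpolation=cv2.INTER_CUBIC))
a=cv2.imread('pics/side0.png');cv2.imwrite('pics/sc.png',cv2.resize(a[120:270,230:400],None,fx=4,fy=4,interpolation=cv2.INTER_CUBIC))
E
```

```text
wrist riser 0.94 [382. 196.] rect mm 551 27 138 185 89.0
wrist riser 0.85 [203.  53.] rect mm 753 -134 96 138 81.1
wrist riser 0.84 [558.  79.] rect mm 367 -106 96 144 81.9
wrist jaw 0.69 [397.  84.] rect mm 542 -102 90 77 4.0
wrist block 0.91 [248. 211.] rect mm 715 40 82 56 11.2
wrist dye 0.92 [355. 317.] rect mm 576 213 46 34 0.1
wrist holder 0.87 [494. 227.] rect mm 396 72 50 98 61.7
side riser 0.87 [395. 232.] rect mm 754 -135 114 134 80.5
side riser 0.8 [229. 226.] rect mm 367 -109 112 138 82.0
side riser 0.7 [304. 223.] rect mm 543 -105 87 78 4.6
side jaw 0.98 [304. 223.] rect mm 543 -102 90 83 4.9
side jaw 0.71 [325. 280.] rect mm 584 -261 74 60 49.9
side jaw 0.58 [232. 302.] rect mm 390 -311 91 81 36.0
side block 0.93 [372. 176.] rect mm 716 32 83 71 13.3
side dye 0.78 [319. 140.] rect mm 588 195 113 43 88.6
side holder 0.63 [254. 169.] rect mm 417 90 50 114 2.1
scene riser 0.79 [276. 301.] rect mm 755 -133 99 136 82.3
scene riser 0.65 [294. 137.] rect mm 370 -104 97 147 81.6
scene riser 0.58 [349. 212.] rect mm 558 28 135 187 89.0
scene jaw 0.97 [206. 145.] rect mm 394 -308 105 77 34.1
scene jaw 0.91 [220. 219.] rect mm 588 -252 72 60 49.6
scene jaw 0.56 [294. 200.] rect mm 547 -101 97 81 2.1
scene block 0.65 [370. 276.] rect mm 721 42 79 53 9.4
scene dye 0.81 [420. 207.] rect mm 564 167 44 89 59.2
```

View pics/wc.png

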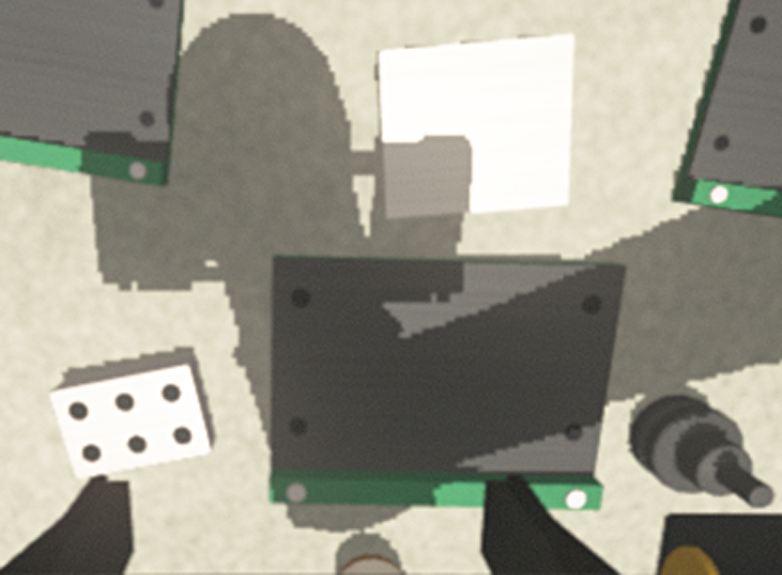

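View pics/sc.png

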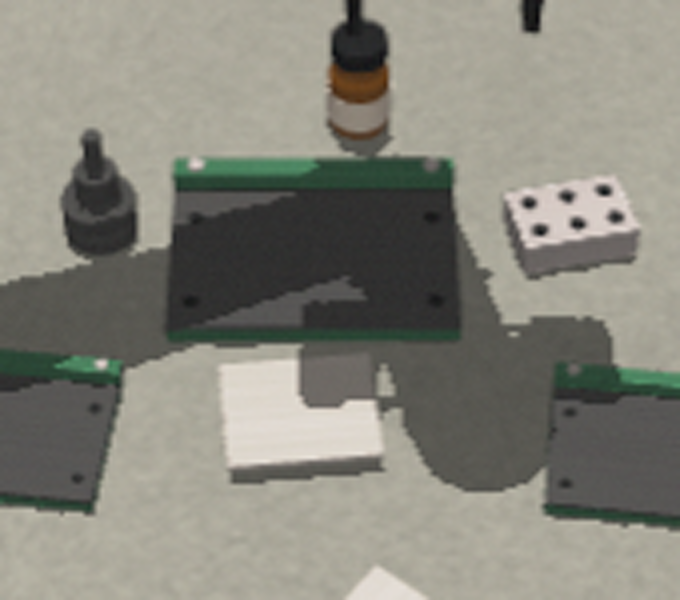

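Run:
```python
from h import *
c=cam("wrist")
q=lambda L:[(190+x/2.3,30+y/2.3) for x,y in L]
print('riser front top',back(c,q([(275,256),(624,265)]),.015).round(4).tolist())
print('fence top back/front',back(c,q([(271,501),(601,508)]),.029).round(4).tolist())
print('jaw top',back(c,q([(379,50),(573,34),(570,206),(386,218)]),.014).round(4).tolist())
print('jaw lip under',back(c,q([(386,218)]),.0).round(4).tolist())
c=cam("side")
q=lambda L:[(230+x/4,120+y/4) for x,y in L]
print('side riser front top',back(c,q([(166,333),(458,335)]),.015).round(4).tolist())
print('fence back top',back(c,q([(177,158),(452,158)]),.029).round(4).tolist())
print('side jaw top',back(c,q([(230,467),(381,459),(371,352),(219,366)]),.014).round(4).tolist())
```

```text
riser front top [[0.6404, -0.0425, 0.015], [0.4634, -0.0379, 0.015]]
fence top back/front [[0.6435, 0.0869, 0.029], [0.465, 0.0906, 0.029]]
jaw top [[0.5906, -0.1373, 0.014], [0.5008, -0.1437, 0.014], [0.4935, -0.0668, 0.014], [0.5847, -0.0611, 0.014]]
jaw lip under [[0.5832, -0.0604, 0.0]]
side riser front top [[0.4654, -0.0438, 0.015], [0.6414, -0.0501, 0.015]]
fence back top [[0.4697, 0.0913, 0.029], [0.6461, 0.0868, 0.029]]
side jaw top [[0.5044, -0.1446, 0.014], [0.591, -0.1412, 0.014], [0.5884, -0.0612, 0.014], [0.4975, -0.0696, 0.014]]
```

Run:
```python
import cv2,numpy as np
from h import *
a=cv2.imread('pics/side0.png');cv2.imwrite('pics/f1.png',cv2.resize(a[60:140,280:400],None,fx=6,fy=6,interpolation=cv2.INTER_CUBIC))
a=cv2.imread('pics/wrist0.png');cv2.imwrite('pics/f2.png',cv2.resize(a[220:400,100:560],None,fx=1.7,fy=1.7,interpolation=cv2.INTER_CUBIC))
s=r.sense();R=s['ee_rot'];p=s['tcp_pos']
for n in('side','scene','wrist'):
  c=cam(n)
  print(n,[proj(c,[p+R@np.array(v)/1000])[0].round(0).tolist() for v in [(9.5,43,17),(-9.5,43,17),(9.5,58,17),(-9.5,58,17),(9.5,43,-20)]])
```

```text
side [[320.0, 128.0], [320.0, 122.0], [313.0, 128.0], [313.0, 122.0], [320.0, 115.0]]
scene [[344.0, 150.0], [356.0, 150.0], [343.0, 143.0], [355.0, 142.0], [345.0, 135.0]]
wrist [[399.0, 240.0], [396.0, 270.0], [426.0, 240.0], [422.0, 270.0], [418.0, 274.0]]
```

View pics/f1.png

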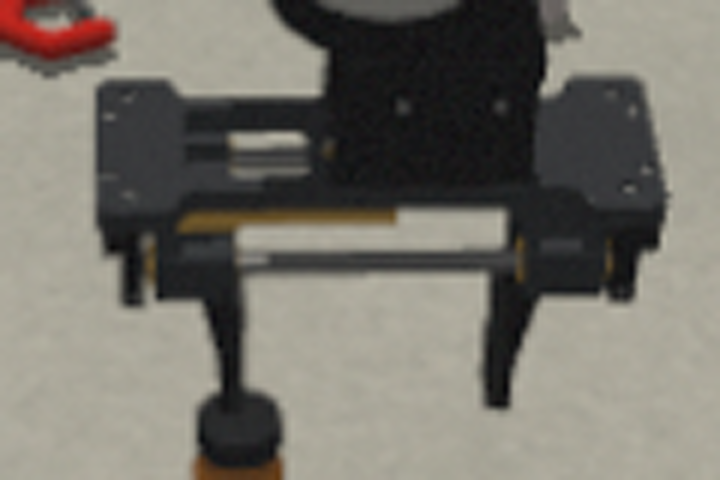

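View pics/f2.png

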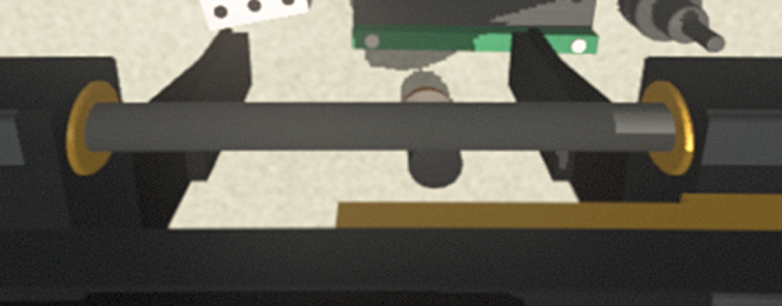

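```bash
cat >> h.py <<'E'
from scipy.spatial.transform import Rotation as Ro
O=np.array([.5535,.0235,0.]);ex=np.array([.027,.9996,0]);ey=np.array([-.9996,.027,0]);Z=np.array([0,0,1.])
Rr=np.c_[ex,ey,Z]
def tipR(th): # tilt deg, tip forward
    t=np.radians(th)
    z=np.sin(t)*ex-np.cos(t)*Z; y=ey; x=np.cross(y,z); return np.c_[x,y,z]
COR=np.array([-.0095,0,.017])
def row(x,y,z,th,s=None):
    s=s or r.sense();R=np.array(s['ee_rot']);p=np.array(s['tcp_pos'])
    T=tipR(th); P=O+Rr@np.array([x,y,z])-T@COR
    d=R.T@(P-p); w=Ro.from_matrix(R.T@T).as_rotvec()
    print((x,y,z,th),(d/.3).round(4).tolist(),(w/np.pi).round(4).tolist())
def where():
    s=r.sense();R=np.array(s['ee_rot']);p=np.array(s['tcp_pos'])
    c=Rr.T@(p+R@COR-O)
    print('t',round(s['time_s'],2),'corner mm',(c*1e3).round(1),'tilt',round(np.degrees(np.arctan2(R[:,2]@ex,-R[2,2])),1),'F riser',(Rr.T@np.array(s['wrist_force'])).round(1),'j',np.round(s['joints'],0),'g',round(s['gripper_width'],2))
E
python3 -c "
from h import *
where();row(-.195,.005,.09,15);row(-.195,.005,.03,15)"
```

```text
t 1.05 corner mm [-12.1 -71.8 222.6] tilt -0.0 F riser [ 0.3  0.4 -0.4] j [ 15.  22.   0.   0. -68. -15.] g 1.0
(-0.195, 0.005, 0.09, 15) [0.6162, 0.2737, 0.4521] [0.0011, -0.0833, 0.0086]
(-0.195, 0.005, 0.03, 15) [0.6162, 0.2737, 0.6521] [0.0011, -0.0833, 0.0086]
```

```bash
python3 -m creep '[[0.5,0.616,0.274,0.452,0.001,-0.083,0.0086],[0.5,0.616,0.274,0.452,0.001,-0.083,0.0086],[0.5,0.616,0.274,0.452,0.001,-0.083,0.0086],[0.5,0.616,0.274,0.452,0.001,-0.083,0.0086],[0.5,0.616,0.274,0.452,0.001,-0.083,0.0086]]'
python3 -c "
from h import *
where();row(-.195,.005,.03,15)"
```

```text
time_s: 1.47
tcp_pos: [0.554, -0.16, 0.1229]
ee_rot: [[-0.027, -1.0, 0.008], [-0.966, 0.028, 0.258], [-0.258, -0.001, -0.966]]
wrist_force: [1.0, -0.2, 0.1]
gripper_width: 0.707
t 1.47 corner mm [-169.8   -5.4  108.9] tilt 14.9 F riser [-0.2 -1.   0.1] j [ -8.  26.  -6. -17. -61.  16.] g 0.71
(-0.195, 0.005, 0.03, 15) [0.1489, 0.0349, 0.2325] [-0.0003, -0.0004, -0.0002]
```

```bash
python3 -m creep '[[0.5,0.149,0.035,0.2325,0,0,0],[0.5,0.149,0.035,0.2325,0,0,0],[0.5,0.149,0.035,0.2325,0,0,0],[0.5,0.149,0.035,0.2325,0,0,0]]'
python3 -c "
from h import *
where();row(-.195,.005,.0065,15)
for n in('side','wrist','scene'): cv2.imwrite('pics/%s1.png'%n,r.capture(n))
a=cv2.imread('pics/side1.png');cv2.imwrite('pics/sc1.png',cv2.resize(a[120:300,220:400],None,fx=3.3,fy=3.3,interpolation=2))
a=cv2.imread('pics/scene1.png');cv2.imwrite('pics/cc1.png',cv2.resize(a[120:270,220:440],None,fx=3.5,fy=3.5,interpolation=2))
"
```

```text
time_s: 1.8
tcp_pos: [0.5413, -0.1854, 0.0419]
ee_rot: [[-0.03, -1.0, 0.003], [-0.966, 0.029, 0.259], [-0.258, 0.005, -0.966]]
wrist_force: [0.7, -0.9, 0.1]
gripper_width: 0.512
t 1.8 corner mm [-195.5    6.6   27.9] tilt 15.0 F riser [-0.9 -0.7  0.1] j [-11.  32. -10. -19. -53.  21.] g 0.51
(-0.195, 0.005, 0.0065, 15) [0.0167, -0.0056, 0.0695] [0.0013, -0.0001, -0.0011]
```

View pics/sc1.png

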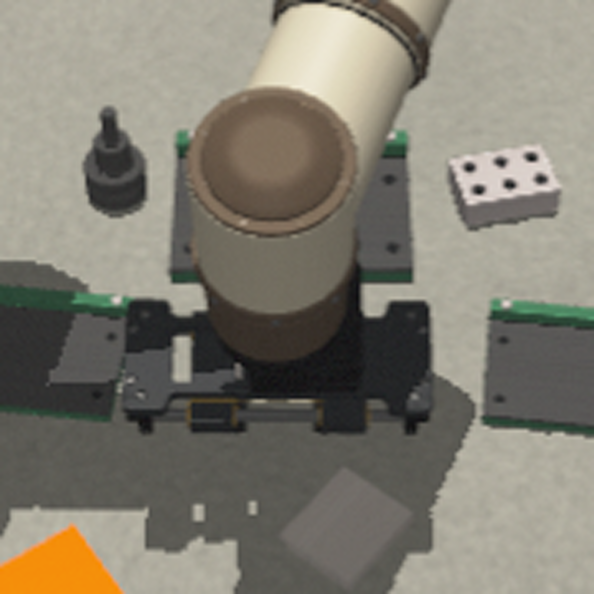

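View pics/wrist1.png

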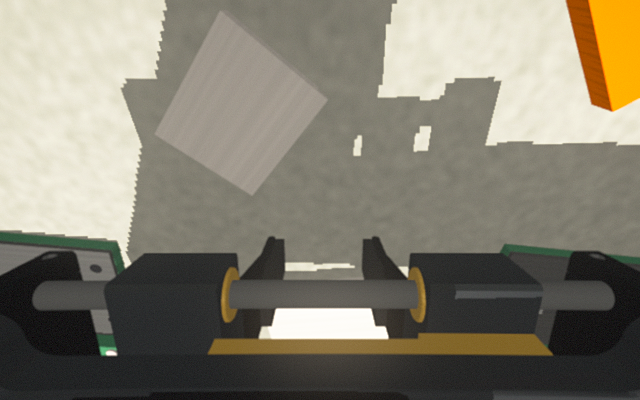

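View pics/cc1.png

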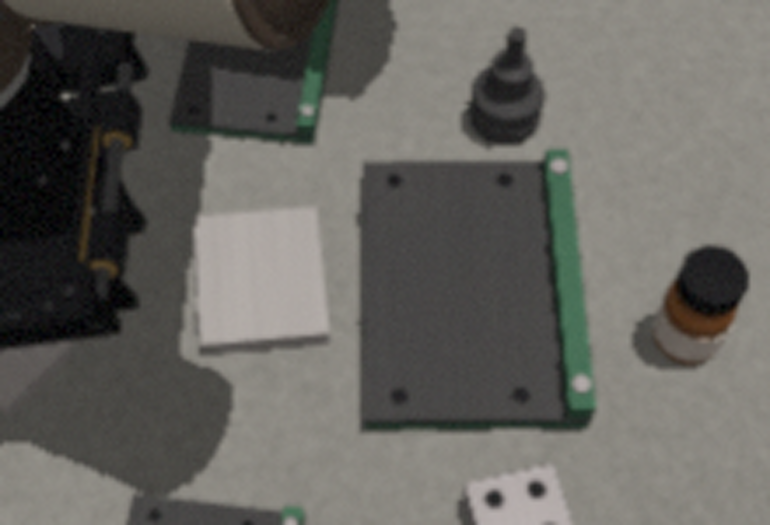

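Run:
```python
from h import *
c=cam('scene')
q=lambda L:[(220+x/3.5,120+y/3.5) for x,y in L]
f=lambda P:((P-O)@Rr*1e3).round(1).tolist()
print('jaw',f(back(c,q([(195,215),(318,207),(328,333),(201,345)]),.014)))
print('riser',f(back(c,q([(363,162),(360,424)]),.015)),f(back(c,q([(546,152),(567,150),(593,408),(573,408)]),.029)))
print('tips pred',(proj(c,[O+Rr@np.array([-.1955,.0066+k,.028]) for k in(-.026,.026)])-[220,120])*3.5)
```

```text
jaw [[-166.8, 48.5, 14.0], [-90.4, 54.4, 14.0], [-83.3, -34.5, 14.0], [-157.7, -42.4, 14.0]]
riser [[-62.2, 88.0, 15.0], [-64.7, -93.3, 15.0]] [[52.5, 85.7, 29.0], [65.9, 87.2, 29.0], [65.4, -90.1, 29.0], [54.2, -90.1, 29.0]]
tips pred [[136.28319739 299.14459151]
 [143.58233867 224.44103953]]
```

```bash
python3 -m creep '[[0.5,0.0167,0,0.05,0,0,0],[0.5,0.0167,0,0.069,0,0,0],[0.5,0.0167,0,0.069,0,0,0]]'
python3 -c "
from h import *
where();row(-.175,.006,.0065,15);row(-.145,.006,.0065,15);row(-.14,.006,.0065,15)
"
```

```text
time_s: 2.2
tcp_pos: [0.5457, -0.1832, 0.0259]
ee_rot: [[-0.022, -1.0, 0.013], [-0.966, 0.025, 0.256], [-0.257, -0.006, -0.967]]
wrist_force: [-0.0, 0.8, -0.9]
gripper_width: 0.5
t 2.2 corner mm [-193.3    2.1   11.9] tilt 14.9 F riser [ 0.8  0.  -0.9] j [-11.  33. -10. -19. -50.  22.] g 0.5
(-0.175, 0.006, 0.0065, 15) [-0.0541, 0.0126, 0.0331] [-0.0018, -0.0007, 0.0012]
(-0.145, 0.006, 0.0065, 15) [-0.1508, 0.0124, 0.0587] [-0.0018, -0.0007, 0.0012]
(-0.14, 0.006, 0.0065, 15) [-0.1669, 0.0124, 0.063] [-0.0018, -0.0007, 0.0012]
```

```bash
python3 -m creep '[[0.5,-0.03,0.012,0.025,-0.0018,0,0.0012],[0.5,-0.03,0.012,0.027,-0.0018,0,0.0012],[0.5,-0.03,0.012,0.027,-0.0018,0,0.0012]]'
python3 -c "
from h import *
where();where();row(-.175,.006,.0065,15);row(-.145,.006,.0065,15);row(-.14,.006,.0065,15)
"
```

```text
time_s: 2.45
tcp_pos: [0.5424, -0.1713, 0.0208]
ee_rot: [[-0.024, -1.0, 0.007], [-0.966, 0.025, 0.257], [-0.257, -0.0, -0.967]]
wrist_force: [-0.3, -0.4, -0.1]
gripper_width: 0.501
t 2.45 corner mm [-181.4    5.8    6.8] tilt 14.9 F riser [-0.4  0.3 -0.1] j [-10.  33. -11. -19. -50.  21.] g 0.5
t 2.45 corner mm [-181.4    5.8    6.8] tilt 14.9 F riser [-0.4  0.3 -0.1] j [-10.  33. -11. -19. -50.  21.] g 0.5
(-0.175, 0.006, 0.0065, 15) [-0.0204, 0.0006, 0.0066] [0.0001, -0.0007, 0.0005]
(-0.145, 0.006, 0.0065, 15) [-0.117, 0.0004, 0.0323] [0.0001, -0.0007, 0.0005]
(-0.14, 0.006, 0.0065, 15) [-0.1331, 0.0004, 0.0366] [0.0001, -0.0007, 0.0005]
```

```bash
python3 -m creep '[[0.5,-0.03,0,0.0085,0,-0.0007,0.0005],[0.5,-0.055,0,0.0155,0,-0.0007,0.0005],[0.5,-0.08,0,0.022,0,-0.0007,0.0005],[0.5,-0.105,0,0.029,0,-0.0007,0.0005],[0.5,-0.117,0,0.0325,0,-0.0007,0.0005]]'
python3 -c "
from h import *
where();row(-.139,.006,.0065,15);row(-.135,.006,.0065,15)
cv2.imwrite('pics/scene2.png',r.capture('scene'))
a=cv2.imread('pics/scene2.png');cv2.imwrite('pics/cc2.png',cv2.resize(a[120:270,220:440],None,fx=3.5,fy=3.5,interpolation=2))
where()
"
```

```text
time_s: 2.87
tcp_pos: [0.5437, -0.1339, 0.0207]
ee_rot: [[-0.025, -1.0, 0.007], [-0.966, 0.026, 0.258], [-0.259, -0.001, -0.966]]
wrist_force: [-0.5, -2.4, 1.0]
gripper_width: 0.502
t 2.87 corner mm [-144.     5.6    6.7] tilt 15.0 F riser [-2.4  0.5  1. ] j [ -6.  32. -13. -20. -48.  19.] g 0.5
(-0.139, 0.006, 0.0065, 15) [-0.0159, 0.0014, 0.0051] [-0.0001, -0.0001, 0.0003]
(-0.135, 0.006, 0.0065, 15) [-0.0287, 0.0014, 0.0085] [-0.0001, -0.0001, 0.0003]
t 2.92 corner mm [-143.6    5.7    6.7] tilt 15.0 F riser [0.9 0.3 0.4] j [ -6.  32. -13. -20. -48.  19.] g 0.5
```

View pics/cc2.png

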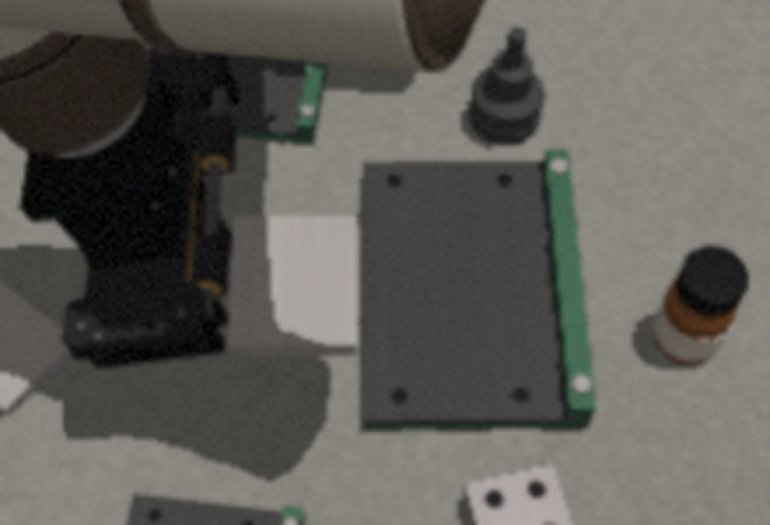

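```bash
python3 -m creep '[[0.5,-0.01,0.001,0.003,0,0,0],[0.5,-0.016,0.001,0.005,0,0,0],[0.5,-0.02,0.001,0.006,0,0,0]]'
python3 -c "
from h import *
where();row(-.138,.006,.0065,15);row(-.137,.006,.012,15);row(-.137,.006,.02,15)
"
```

```text
time_s: 3.17
tcp_pos: [0.5438, -0.129, 0.0207]
ee_rot: [[-0.024, -1.0, 0.008], [-0.966, 0.025, 0.256], [-0.256, -0.002, -0.967]]
wrist_force: [-2.1, -9.9, 1.7]
gripper_width: 0.499
t 3.17 corner mm [-139.1    5.5    6.7] tilt 14.8 F riser [-10.    1.8   1.7] j [ -6.  32. -13. -20. -48.  18.] g 0.5
(-0.138, 0.006, 0.0065, 15) [-0.0033, 0.0016, 0.0018] [-0.0003, -0.001, 0.0008]
(-0.137, 0.006, 0.012, 15) [-0.0112, 0.0015, -0.0151] [-0.0003, -0.001, 0.0008]
(-0.137, 0.006, 0.02, 15) [-0.018, 0.0015, -0.0409] [-0.0003, -0.001, 0.0008]
```

```bash
python3 -m creep '[[0.5,-0.007,0.0015,-0.007,0,-0.001,0],[0.5,-0.01,0.0015,-0.02,0,-0.001,0],[0.5,-0.015,0.0015,-0.037,0,-0.001,0]]'
python3 -c "
from h import *
where();row(-.137,.006,.02,15);row(-.136,.006,.03,15)
cv2.imwrite('pics/scene3.png',r.capture('scene'))
a=cv2.imread('pics/scene3.png');cv2.imwrite('pics/cc3.png',cv2.resize(a[150:250,260:380],None,fx=6,fy=6,interpolation=2))
where()
"
```

```text
time_s: 3.42
tcp_pos: [0.5436, -0.129, 0.0323]
ee_rot: [[-0.024, -1.0, 0.009], [-0.966, 0.025, 0.257], [-0.257, -0.002, -0.966]]
wrist_force: [0.3, -5.0, -0.6]
gripper_width: 0.501
t 3.42 corner mm [-139.1    5.7   18.3] tilt 14.9 F riser [-5.  -0.4 -0.6] j [ -6.  31. -13. -20. -49.  18.] g 0.5
(-0.137, 0.006, 0.02, 15) [-0.0082, 0.0009, -0.0035] [-0.0005, -0.0007, 0.0007]
(-0.136, 0.006, 0.03, 15) [-0.02, 0.0008, -0.0349] [-0.0005, -0.0007, 0.0007]
t 3.47 corner mm [-138.9    5.4   19.5] tilt 14.9 F riser [-4.4  0.1 -1.2] j [ -6.  31. -13. -20. -49.  18.] g 0.5
```

View pics/cc3.png

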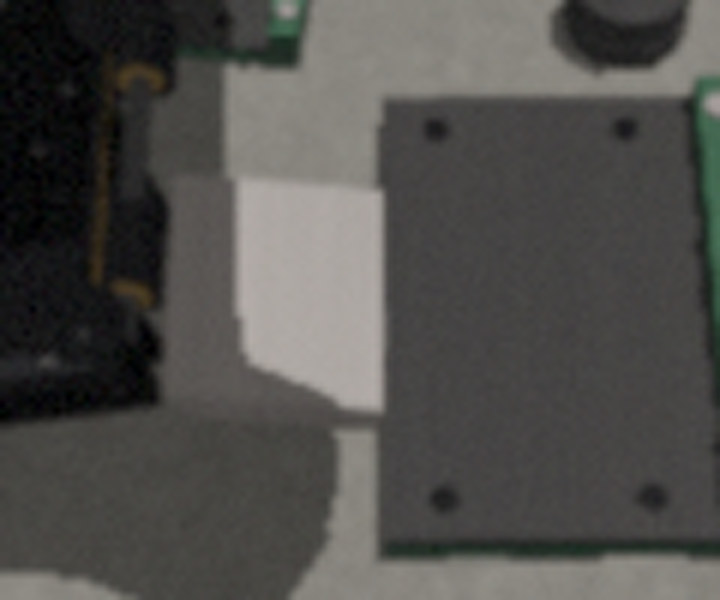

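```bash
python3 -m creep '[[0.5,-0.011,0.001,-0.018,0,0,0],[0.5,-0.018,0.001,-0.036,0,0,0],[0.5,-0.026,0.001,-0.055,0,0,0]]'
python3 -c "
from h import *
where();row(-.134,.006,.04,15);row(-.132,.006,.045,15)
cv2.imwrite('pics/scene4.png',r.capture('scene'))
a=cv2.imread('pics/scene4.png');cv2.imwrite('pics/cc4.png',cv2.resize(a[150:250,260:380],None,fx=6,fy=6,interpolation=2))
where()
"
```

```text
time_s: 3.72
tcp_pos: [0.5434, -0.1252, 0.0515]
ee_rot: [[-0.024, -1.0, 0.009], [-0.966, 0.025, 0.258], [-0.258, -0.002, -0.966]]
wrist_force: [0.7, -0.5, -0.2]
gripper_width: 0.5
t 3.72 corner mm [-135.3    6.1   37.5] tilt 14.9 F riser [-0.4 -0.7 -0.2] j [ -5.  29. -12. -19. -51.  16.] g 0.5
(-0.134, 0.006, 0.04, 15) [-0.0064, -0.0004, -0.0067] [-0.0006, -0.0004, 0.0007]
(-0.132, 0.006, 0.045, 15) [-0.0171, -0.0004, -0.0211] [-0.0006, -0.0004, 0.0007]
t 3.77 corner mm [-135.2    5.5   38.9] tilt 14.9 F riser [-0.8  0.4  0.2] j [ -5.  29. -12. -19. -51.  16.] g 0.5
```

View pics/cc4.png

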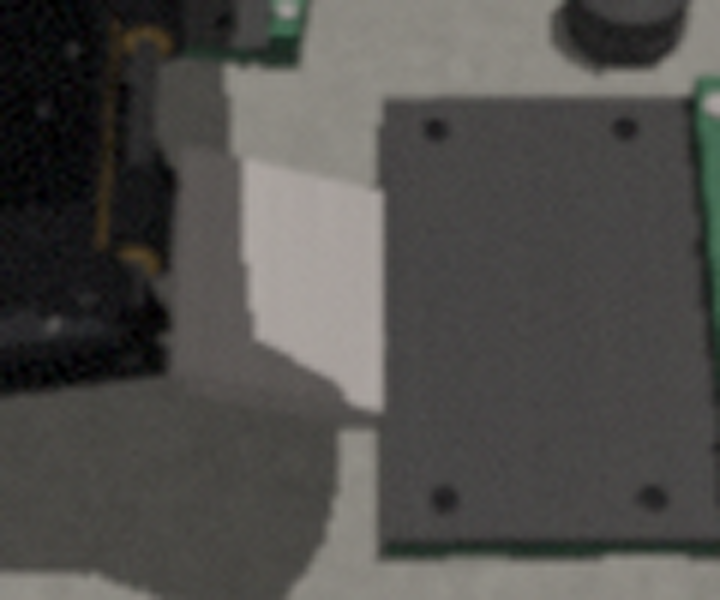

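```bash
python3 -c "
from h import *
row(-.128,.006,.048,15);row(-.119,.006,.057,15);row(-.108,.006,.064,15)"
```

```text
(-0.128, 0.006, 0.048, 15) [-0.031, 0.0014, -0.0232] [-0.0011, -0.0005, 0.0011]
(-0.119, 0.006, 0.057, 15) [-0.0677, 0.0012, -0.0445] [-0.0011, -0.0005, 0.0011]
(-0.108, 0.006, 0.064, 15) [-0.1091, 0.001, -0.0576] [-0.0011, -0.0005, 0.0011]
```

```bash
python3 -m creep '[[0.5,-0.015,0.001,-0.012,0,0,0],[0.5,-0.031,0.001,-0.023,0,0,0],[0.5,-0.05,0.001,-0.034,0,0,0],[0.5,-0.068,0.001,-0.0445,0,0,0]]'
python3 -c "
from h import *
where();row(-.11,.006,.063,15);row(-.1,.006,.068,15);row(-.09,.006,.07,15)
cv2.imwrite('pics/scene5.png',r.capture('scene'))
a=cv2.imread('pics/scene5.png');cv2.imwrite('pics/cc5.png',cv2.resize(a[150:250,260:380],None,fx=6,fy=6,interpolation=2))
where()
"
```

```text
time_s: 4.1
tcp_pos: [0.5442, -0.1088, 0.0719]
ee_rot: [[-0.022, -1.0, 0.011], [-0.966, 0.025, 0.257], [-0.257, -0.005, -0.966]]
wrist_force: [-0.4, -2.5, 1.7]
gripper_width: 0.498
t 4.1 corner mm [-118.9    5.6   57.9] tilt 14.9 F riser [-2.5  0.4  1.7] j [ -3.  27. -12. -19. -52.  14.] g 0.5
(-0.11, 0.006, 0.063, 15) [-0.0331, 0.0009, -0.0087] [-0.0014, -0.0006, 0.0012]
(-0.1, 0.006, 0.068, 15) [-0.0696, 0.0007, -0.0163] [-0.0014, -0.0006, 0.0012]
(-0.09, 0.006, 0.07, 15) [-0.1035, 0.0006, -0.0142] [-0.0014, -0.0006, 0.0012]
t 4.15 corner mm [-117.9    5.4   58.6] tilt 14.9 F riser [ 1.6 -0.  -0.4] j [ -3.  27. -12. -19. -52.  14.] g 0.5
```

View pics/cc5.png

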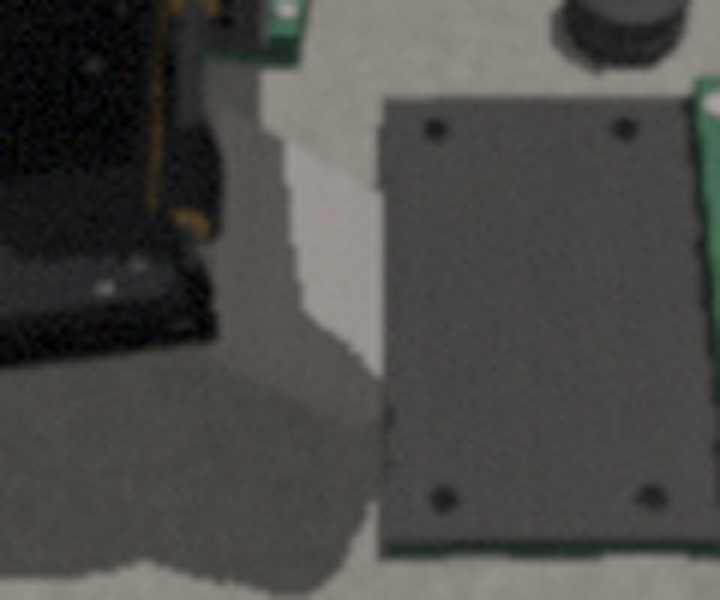

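```bash
python3 -m creep '[[0.5,-0.018,0.001,-0.005,0,0,0],[0.5,-0.034,0.001,-0.009,0,0,0],[0.5,-0.05,0.001,-0.012,0,0,0],[0.5,-0.066,0.001,-0.0145,0,0,0]]'
python3 -c "
from h import *
where();row(-.09,.006,.069,15);row(-.08,.006,.069,15);row(-.07,.006,.069,15);row(-.06,.006,.069,15)
cv2.imwrite('pics/scene6.png',r.capture('scene'))
a=cv2.imread('pics/scene6.png');cv2.imwrite('pics/cc6.png',cv2.resize(a[150:250,260:380],None,fx=6,fy=6,interpolation=2))
where()
"
```

```text
time_s: 4.48
tcp_pos: [0.5444, -0.0888, 0.082]
ee_rot: [[-0.022, -1.0, 0.011], [-0.966, 0.024, 0.258], [-0.258, -0.006, -0.966]]
wrist_force: [0.1, -0.5, -0.4]
gripper_width: 0.501
t 4.48 corner mm [-99.   6.  68.] tilt 15.0 F riser [-0.5 -0.1 -0.4] j [ -1.  26. -13. -19. -52.  12.] g 0.5
(-0.09, 0.006, 0.069, 15) [-0.0297, -0.0003, 0.0045] [-0.0014, -0.0002, 0.0015]
(-0.08, 0.006, 0.069, 15) [-0.0619, -0.0004, 0.0131] [-0.0014, -0.0002, 0.0015]
(-0.07, 0.006, 0.069, 15) [-0.0941, -0.0005, 0.0217] [-0.0014, -0.0002, 0.0015]
(-0.06, 0.006, 0.069, 15) [-0.1263, -0.0006, 0.0303] [-0.0014, -0.0002, 0.0015]
t 4.53 corner mm [-98.3   6.   68.3] tilt 15.0 F riser [-0.5  0.1  0.6] j [ -1.  26. -13. -19. -52.  12.] g 0.5
```

View pics/cc6.png

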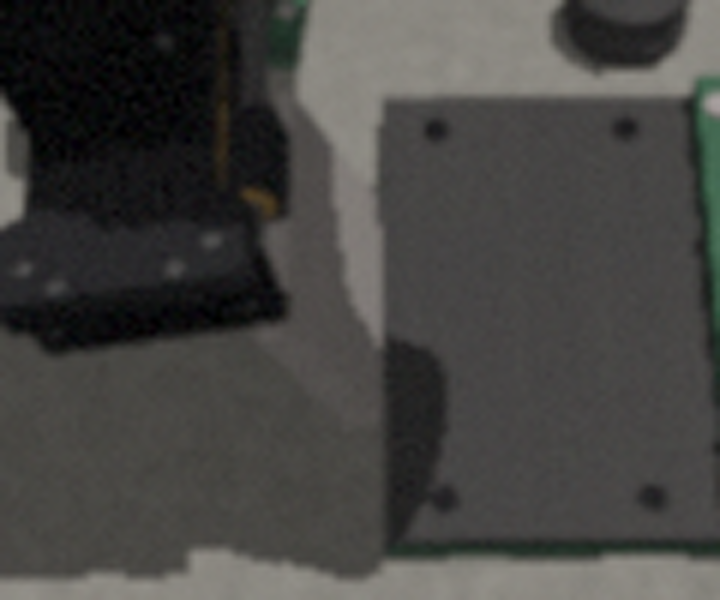

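```bash
python3 -m creep '[[0.5,-0.025,0,0.006,0,0,0],[0.5,-0.05,0,0.012,0,0,0],[0.5,-0.07,0,0.018,0,0,0],[0.5,-0.09,0,0.023,0,0,0]]'
python3 -c "
from h import *
where();row(-.06,.006,.067,15);row(-.05,.006,.067,15);row(-.045,.006,.067,15)
cv2.imwrite('pics/scene7.png',r.capture('scene'))
a=cv2.imread('pics/scene7.png');cv2.imwrite('pics/cc7.png',cv2.resize(a[150:250,260:380],None,fx=6,fy=6,interpolation=2))
where()
"
```

```text
time_s: 4.87
tcp_pos: [0.5453, -0.0595, 0.0838]
ee_rot: [[-0.02, -1.0, 0.012], [-0.966, 0.022, 0.258], [-0.259, -0.006, -0.966]]
wrist_force: [-2.2, -1.4, 9.4]
gripper_width: 0.497
t 4.87 corner mm [-69.6   6.   69.8] tilt 15.0 F riser [-1.4  2.2  9.4] j [  2.  26. -14. -19. -51.   9.] g 0.5
(-0.06, 0.006, 0.067, 15) [-0.0285, -0.0001, 0.0175] [-0.0015, -0.0, 0.0021]
(-0.05, 0.006, 0.067, 15) [-0.0606, -0.0002, 0.0261] [-0.0015, -0.0, 0.0021]
(-0.045, 0.006, 0.067, 15) [-0.0767, -0.0003, 0.0304] [-0.0015, -0.0, 0.0021]
t 4.92 corner mm [-68.9   6.   70. ] tilt 15.0 F riser [-0.5  1.7  6.1] j [  2.  26. -14. -19. -51.   9.] g 0.5
```

View pics/cc7.png

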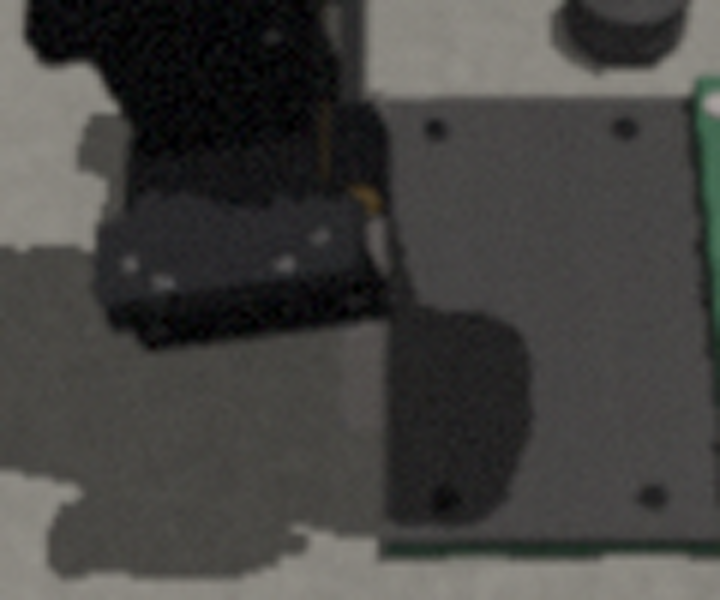

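```bash
python3 -c "
from h import *
row(-.069,.006,.074,15);row(-.055,.006,.074,15);row(-.045,.006,.073,15)"
```

```text
(-0.069, 0.006, 0.074, 15) [-0.0031, 0.0, -0.0129] [-0.0015, -0.0, 0.0023]
(-0.055, 0.006, 0.074, 15) [-0.0482, -0.0003, -0.0008] [-0.0015, -0.0, 0.0023]
(-0.045, 0.006, 0.073, 15) [-0.0795, -0.0004, 0.011] [-0.0015, -0.0, 0.0023]
```

```bash
python3 -m creep '[[0.5,-0.003,0,-0.012,0,0,0],[0.5,-0.02,0,-0.009,0,0,0],[0.5,-0.036,0,-0.005,0,0,0],[0.5,-0.048,0,-0.001,0,0,0]]'
python3 -c "
from h import *
where();row(-.045,.006,.073,15);row(-.035,.006,.070,15)
cv2.imwrite('pics/scene8.png',r.capture('scene'))
a=cv2.imread('pics/scene8.png');cv2.imwrite('pics/cc8.png',cv2.resize(a[150:250,260:380],None,fx=6,fy=6,interpolation=2))
where()
"
```

```text
time_s: 5.25
tcp_pos: [0.5454, -0.0441, 0.0878]
ee_rot: [[-0.019, -1.0, 0.011], [-0.966, 0.021, 0.259], [-0.259, -0.006, -0.966]]
wrist_force: [-0.4, -0.5, -0.3]
gripper_width: 0.496
t 5.25 corner mm [-54.2   6.2  73.8] tilt 15.0 F riser [-0.5  0.4 -0.3] j [  3.  25. -14. -19. -51.   8.] g 0.5
(-0.045, 0.006, 0.073, 15) [-0.029, -0.0009, 0.0106] [-0.0014, 0.0001, 0.0023]
(-0.035, 0.006, 0.07, 15) [-0.0586, -0.0011, 0.0288] [-0.0014, 0.0001, 0.0023]
t 5.3 corner mm [-53.8   6.4  73.7] tilt 15.0 F riser [ 1.  -0.3 -0.6] j [  3.  25. -14. -19. -51.   8.] g 0.5
```

View pics/cc8.png

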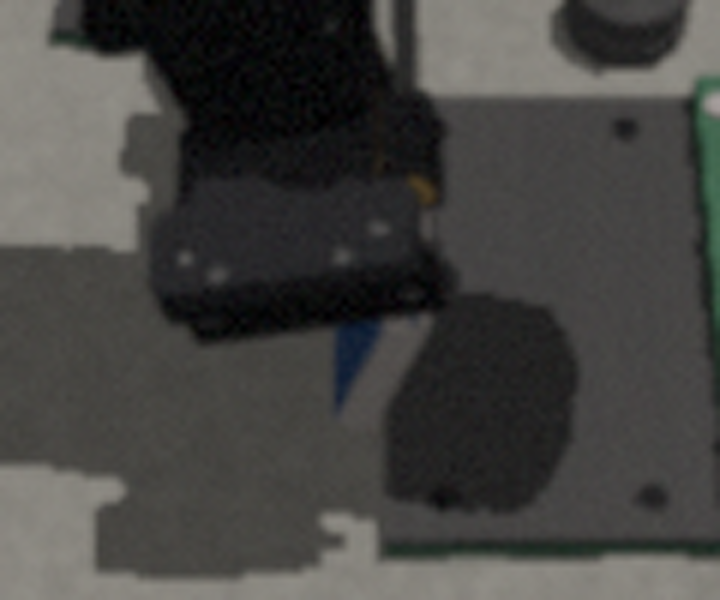

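```bash
python3 -m creep '[[0.5,-0.015,0,0.005,0,0,0],[0.5,-0.03,0,0.011,0,0,0],[0.5,-0.045,0,0.019,0,0,0],[0.5,-0.06,0,0.028,0,0,0]]'
python3 -c "
from h import *
where();row(-.025,.006,.065,15);row(-.015,.006,.06,15)
cv2.imwrite('pics/scene9.png',r.capture('scene'))
a=cv2.imread('pics/scene9.png');cv2.imwrite('pics/cc9.png',cv2.resize(a[150:250,260:380],None,fx=6,fy=6,interpolation=2))
where()
"
```

```text
time_s: 5.63
tcp_pos: [0.5457, -0.0235, 0.084]
ee_rot: [[-0.018, -1.0, 0.011], [-0.966, 0.021, 0.259], [-0.259, -0.006, -0.966]]
wrist_force: [-0.5, 0.7, 0.1]
gripper_width: 0.498
t 5.63 corner mm [-33.6   6.5  70. ] tilt 15.0 F riser [0.7 0.5 0.1] j [  6.  25. -14. -20. -50.   6.] g 0.5
(-0.025, 0.006, 0.065, 15) [-0.0234, -0.0017, 0.0237] [-0.0012, 0.0002, 0.0025]
(-0.015, 0.006, 0.06, 15) [-0.0513, -0.0019, 0.0484] [-0.0012, 0.0002, 0.0025]
t 5.68 corner mm [-32.9   6.8  69.7] tilt 15.1 F riser [0.1 0.1 0.2] j [  6.  25. -14. -20. -50.   6.] g 0.5
```

View pics/cc9.png

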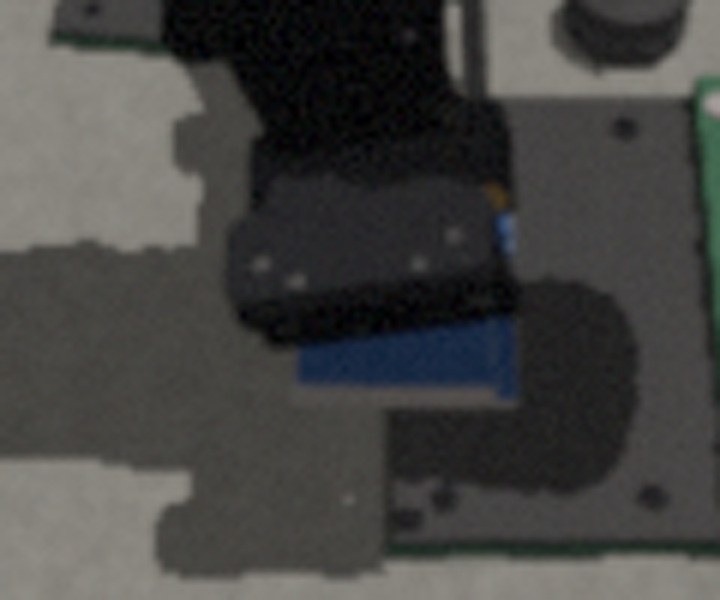

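```bash
python3 -c "
from h import *
row(-.033,.006,.09,5);row(-.14,.006,.09,5)"
```

```text
(-0.033, 0.006, 0.09, 5) [-0.0277, -0.0029, -0.07] [-0.0012, 0.0559, 0.0025]
(-0.14, 0.006, 0.09, 5) [0.3167, -0.0004, -0.1626] [-0.0012, 0.0559, 0.0025]
```

```bash
python3 -m creep '[[0.5,-0.028,-0.003,-0.07,0,0.056,0.002],[0.5,0.14,-0.002,-0.115,0,0.056,0.002],[0.5,0.28,0,-0.155,0,0.056,0.002],[0.5,0.317,0,-0.162,0,0.056,0.002],[0.5,0.317,0,-0.162,0,0.056,0.002]]'
python3 -c "
from h import *
where()
for n in('scene','side','wrist'): cv2.imwrite('pics/%s10.png'%n,r.capture(n))
a=cv2.imread('pics/scene10.png');cv2.imwrite('pics/cc10.png',cv2.resize(a[120:270,220:440],None,fx=3.5,fy=3.5,interpolation=2))
where()
"
```

```text
time_s: 6.1
tcp_pos: [0.5431, -0.1297, 0.1057]
ee_rot: [[-0.028, -1.0, 0.006], [-0.996, 0.029, 0.086], [-0.086, -0.004, -0.996]]
wrist_force: [0.2, -0.2, -0.3]
gripper_width: 0.498
t 6.1 corner mm [-142.4    6.2   89.6] tilt 4.9 F riser [-0.2 -0.2 -0.3] j [  0.  24. -16.  -6. -50.   2.] g 0.5
t 6.25 corner mm [-140.     6.2   89.6] tilt 5.0 F riser [-0.1 -0.3 -0.3] j [  1.  24. -16.  -7. -50.   2.] g 0.5
```

View pics/cc10.png

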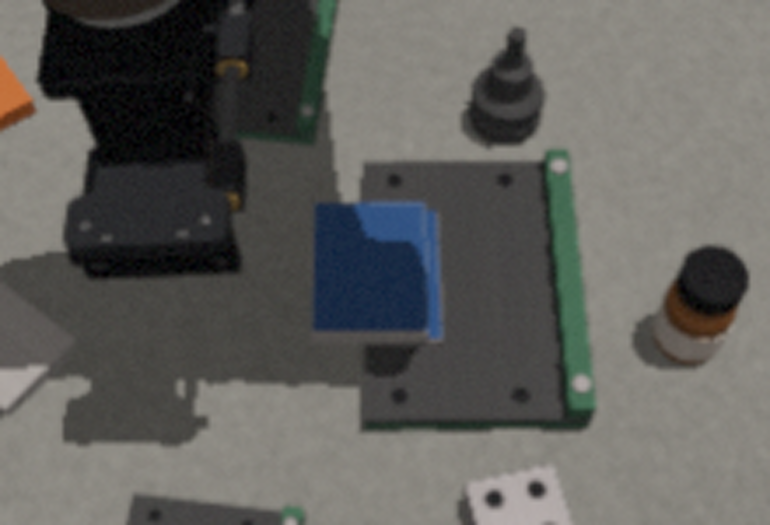

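View pics/wrist10.png

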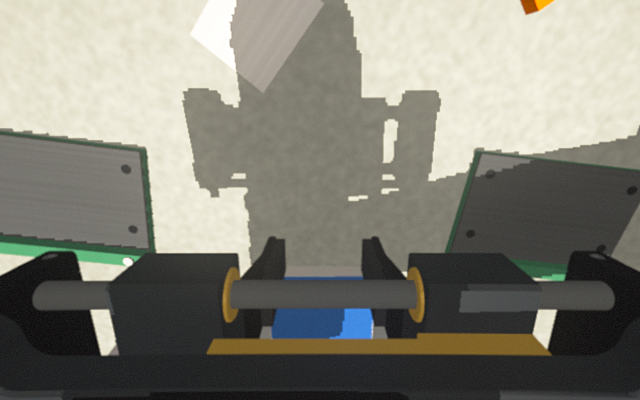

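Run:
```python
from h import *
c=cam('scene')
q=lambda L:[(220+x/3.5,120+y/3.5) for x,y in L]
f=lambda P:((P-O)@Rr*1e3).round(1).tolist()
print('jaw',f(back(c,q([(315,203),(314,331)]),.029)),f(back(c,q([(436,211),(442,340)]),.020)))
row(-.115,.008,.035,0);row(-.115,.008,.021,0);row(-.06,.008,.021,0)
```

```text
jaw [[-91.8, 47.4, 29.0], [-91.0, -41.2, 29.0]] [[-17.3, 47.4, 20.0], [-16.8, -42.4, 20.0]]
(-0.115, 0.008, 0.035, 0) [-0.0722, 0.0065, 0.1861] [-0.0012, 0.0277, 0.0001]
(-0.115, 0.008, 0.021, 0) [-0.0681, 0.0067, 0.2326] [-0.0012, 0.0277, 0.0001]
(-0.06, 0.008, 0.021, 0) [-0.2507, 0.0067, 0.2485] [-0.0012, 0.0277, 0.0001]
```

```bash
python3 -m creep '[[0.5,-0.069,-0.01,0.1,-0.001,0.028,0],[0.5,-0.069,-0.01,0.2,-0.001,0.028,0],[0.5,-0.069,-0.01,0.229,-0.001,0.028,0],[0.5,-0.069,-0.01,0.229,-0.001,0.028,0],[0.5,-0.069,-0.01,0.229,-0.001,0.028,0]]'
python3 -c "
from h import *
where();row(-.085,.003,.022,0);row(-.05,.003,.022,0)
"
```

```text
time_s: 6.67
tcp_pos: [0.5476, -0.1006, 0.0394]
ee_rot: [[-0.026, -1.0, 0.0], [-1.0, 0.026, -0.001], [0.001, -0.0, -1.0]]
wrist_force: [0.7, 0.9, 0.3]
gripper_width: 0.499
t 6.67 corner mm [-114.7    2.6   22.4] tilt -0.1 F riser [ 1.  -0.7  0.3] j [  6.  28. -23.   0. -39.  -8.] g 0.5
(-0.085, 0.003, 0.022, 0) [-0.099, 0.0014, 0.0013] [-0.0001, -0.0003, 0.0003]
(-0.05, 0.003, 0.022, 0) [-0.2157, 0.0013, 0.0012] [-0.0001, -0.0003, 0.0003]
```

```bash
python3 -m creep '[[0.5,-0.05,0.001,0.001,0,0,0],[0.5,-0.09,0.001,0.001,0,0,0],[0.5,-0.125,0.001,0.001,0,0,0],[0.5,-0.16,0.001,0.001,0,0,0],[0.5,-0.195,0.001,0.001,0,0,0]]'
python3 -c "
from h import *
where();row(-.035,.003,.022,0);row(-.028,.003,.022,0)
"
```

```text
time_s: 7.08
tcp_pos: [0.5494, -0.0415, 0.0402]
ee_rot: [[-0.026, -1.0, 0.002], [-1.0, 0.026, -0.001], [0.001, -0.002, -1.0]]
wrist_force: [-0.6, -3.1, 1.2]
gripper_width: 0.503
t 7.08 corner mm [-55.6   2.3  23.1] tilt -0.1 F riser [-3.1  0.5  1.2] j [ 13.  28. -24.   0. -38. -14.] g 0.5
(-0.035, 0.003, 0.022, 0) [-0.0688, 0.0023, 0.0038] [-0.0007, -0.0003, 0.0002]
(-0.028, 0.003, 0.022, 0) [-0.0921, 0.0023, 0.0038] [-0.0007, -0.0003, 0.0002]
```

```bash
python3 -m creep '[[0.5,-0.03,0.002,0.003,0,0,0],[0.5,-0.055,0.002,0.003,0,0,0],[0.5,-0.075,0.002,0.003,0,0,0],[0.5,-0.088,0.002,0.003,0,0,0]]'
python3 -c "
from h import *
where();row(-.025,.003,.022,0);row(-.022,.003,.022,0)
cv2.imwrite('pics/scene11.png',r.capture('scene'))
a=cv2.imread('pics/scene11.png');cv2.imwrite('pics/cc11.png',cv2.resize(a[150:250,300:420],None,fx=6,fy=6,interpolation=2))
where()
"
```

```text
time_s: 7.42
tcp_pos: [0.5495, -0.0143, 0.0393]
ee_rot: [[-0.026, -1.0, 0.002], [-1.0, 0.026, -0.001], [0.001, -0.002, -1.0]]
wrist_force: [0.7, -1.8, 1.2]
gripper_width: 0.502
t 7.42 corner mm [-28.4   2.9  22.3] tilt -0.1 F riser [-1.8 -0.8  1.2] j [ 15.  28. -24.   0. -38. -17.] g 0.5
(-0.025, 0.003, 0.022, 0) [-0.0114, 0.0002, 0.0009] [-0.0007, -0.0003, 0.0005]
(-0.022, 0.003, 0.022, 0) [-0.0214, 0.0002, 0.0009] [-0.0007, -0.0003, 0.0005]
t 7.47 corner mm [-28.    2.8  22.1] tilt -0.0 F riser [-0.1 -0.1 -1. ] j [ 15.  28. -24.   0. -38. -17.] g 0.5
```

View pics/cc11.png

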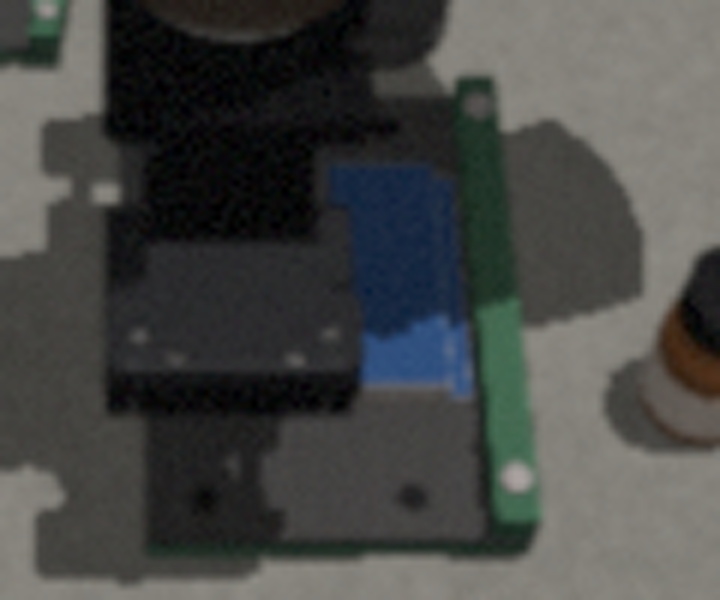

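```bash
python3 -m creep '[[0.5,-0.008,0,0.001,0,0,0],[0.5,-0.014,0,0.001,0,0,0],[0.5,-0.018,0,0.001,0,0,0]]'
python3 -c "
from h import *
where();row(-.02,.003,.022,0)"
```

```text
time_s: 7.72
tcp_pos: [0.5495, -0.0109, 0.0388]
ee_rot: [[-0.025, -1.0, 0.001], [-1.0, 0.025, -0.004], [0.004, -0.001, -1.0]]
wrist_force: [3.3, -17.5, 0.8]
gripper_width: 0.499
t 7.72 corner mm [-25.1   3.   21.8] tilt -0.2 F riser [-17.4  -3.8   0.8] j [ 16.  28. -24.   0. -38. -18.] g 0.5
(-0.02, 0.003, 0.022, 0) [-0.0167, -0.0002, -0.0008] [-0.0002, -0.0014, 0.0007]
```

```bash
python3 -m creep '[[0.5,0.05,0,0,0,0,0],[0.5,0.15,0,0,0,0,0],[0.5,0.25,0,-0.15,0,0,0],[0.5,0.4,0,-0.3,0,0,0],[0.5,0.5,0,-0.4,0,0,0]]'
python3 -m creep '[[0.5,0.15,0,-0.15,0,0,0],[0.5,0.15,0,-0.15,0,0,0]]'
python3 - <<'E'
from h import *
where()
for n in('scene','side'): cv2.imwrite('pics/%s12.png'%n,r.capture(n))
a=cv2.imread('pics/scene12.png');cv2.imwrite('pics/cc12.png',cv2.resize(a[150:250,300:420],None,fx=6,fy=6,interpolation=2))
a=cv2.imread('pics/side12.png');cv2.imwrite('pics/sc12.png',cv2.resize(a[120:270,230:400],None,fx=4,fy=4,interpolation=2))
E
```

```text
time_s: 8.13
tcp_pos: [0.546, -0.1369, 0.1349]
ee_rot: [[-0.024, -1.0, -0.001], [-1.0, 0.024, -0.004], [0.004, 0.0, -1.0]]
wrist_force: [1.2, -0.2, 0.8]
gripper_width: 0.5
time_s: 8.3
tcp_pos: [0.546, -0.1843, 0.1837]
ee_rot: [[-0.026, -1.0, 0.005], [-1.0, 0.026, -0.005], [0.005, -0.005, -1.0]]
wrist_force: [1.0, 0.3, -0.4]
gripper_width: 0.504
t 8.3 corner mm [-198.5    1.8  166.6] tilt -0.3 F riser [ 0.4 -1.  -0.4] j [ -2.  20. -12.   0. -58.   1.] g 0.5
```

View pics/cc12.png

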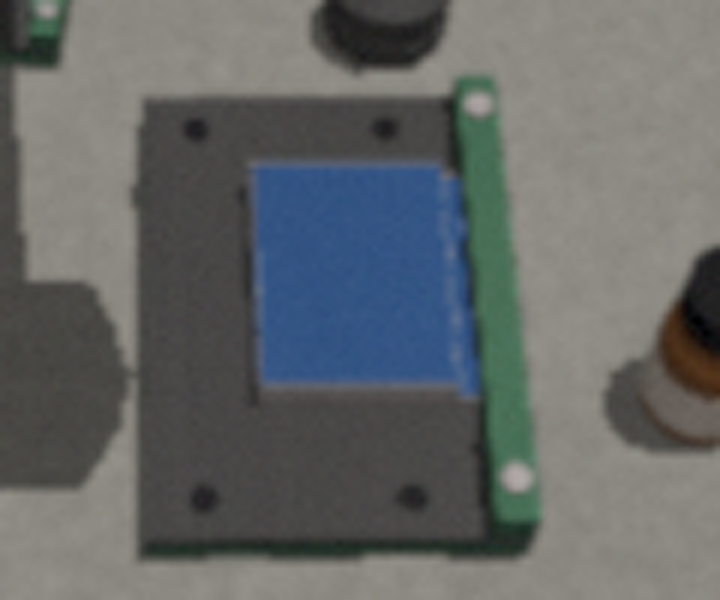

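View pics/sc12.png

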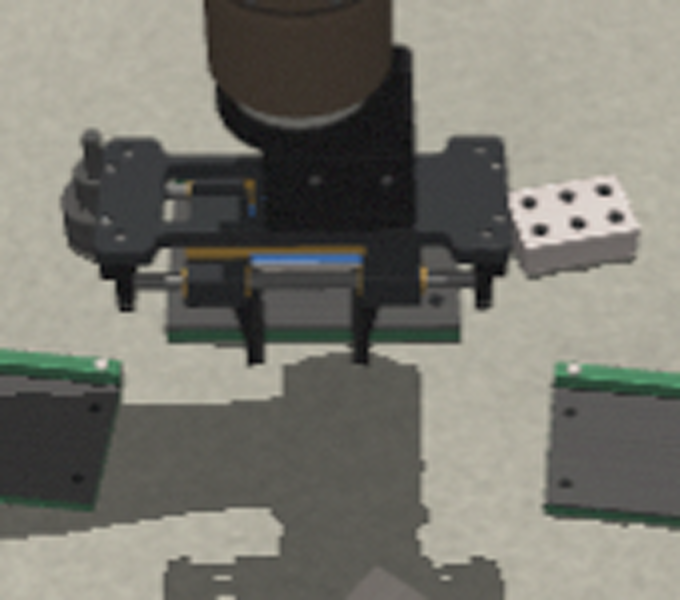

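The jaw lies flat on the plate, blue face up and square. Its lip meets the fence at crop x≈470, and the jar, holder and block look undisturbed. I'll measure once more before handing in.

Run:
```python
from h import *
c=cam('scene')
q=lambda L:[(300+x/6,150+y/6) for x,y in L]
f=lambda P:((P-O)@Rr*1e3).round(1).tolist()
print('heel',f(back(c,q([(249,163),(260,386)]),.029)),'lip',f(back(c,q([(461,180),(480,397)]),.020)))
print('fence top front',f(back(c,q([(456,82),(492,518)]),.029)))
print(r.finish_job())
```

```text
heel [[-24.3, 49.4, 29.0], [-23.2, -40.7, 29.0]] lip [[52.6, 48.1, 20.0], [52.2, -40.3, 20.0]]
fence top front [[52.5, 85.0, 29.0], [50.9, -89.6, 29.0]]
the job is handed in; nothing more can be done
None
```

The jaw is flipped, lying blue face up on the setup plate against the fence, and I handed the job in at about 8.4 s of the 72 s allowed. The hand-in gave no verdict.

I used two half-open fingertips throughout and never gripped the jaw. They squared it against the plate's front edge, hooked under the lip and pushed it up on end and over onto the plate. Then they pushed it back until the force rose to about 17 N at the fence, and I pulled the arm clear.

**Last checks:**
- **Lip end:** it measured about 52 mm in the plate's frame. The fence face measured 51–52.5 mm, so they agree within the roughly 2 mm calibration.
- **Squareness:** within about 0.02 rad.
- **Sideways:** the jaw's centre is about 4 mm off the plate's centre line, inside the ±45 mm allowed.
- **Block, jar and holder:** they looked undisturbed in the pictures, but I did not measure their positions again. In the last side picture the gripper partly hid the holder and hid the jar, and the last scene crop showed only parts of the holder and jar and not the block.

No check failed. The fingertips pressed down on the jaw's step with about 9 N when it was near upright, and I raised them a few millimetres before going on.

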